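# Press the sprung follower home in a valve canister

## Robot

A 7-joint arm with a two-finger parallel gripper is mounted at the origin on the work surface. World frame = base frame: x ahead of the robot, y to its left, z up, the work surface at z = 0. Lengths are in m, angles in degrees, forces in N, time in s.
With the tool pointing down it reaches from about 0.35 to 0.9 m from the base axis. Payload 19.9 kg.
Tool frame: the origin (TCP) lies midway between the tips of the shut fingers; the grasp point (between the pads) lies 19 mm behind it (ctrl.pinch_z is the z of the grasp point in the tool frame, in m); z points along the fingers, y is the line along which they close (so a half turn about z gives the same grasp; the last joint's range is limited). The gripper opens to 94 mm and grips with 3 to 60 N. Pads are 16 mm wide; open, the fingers measure 119 mm over their backs; the gripper's body (75 mm by 177 mm) begins 78 mm behind the grasp point.
Start: joints at [66.778, 23.915, -0.59, 92.452, 0.269, 63.638, -3.037], TCP at [0.222, -0.584, 0.167] pointing down, gripper open.
Joint ranges: [-161.28, 161.28], [-22.2, 115.67], [-73.04, 71.86], [3.21, 147.25], [-68.34, 248.33], [10.77, 114.83], [-161.83, 161.83]. Speed limits (degrees/s): [108.29, 108.29, 136.94, 136.94, 172.46, 172.46, 172.46].

## Interface

Orientations are given as [roll, pitch, yaw] about the fixed x, y, z axes, in that order (R = Rz(yaw) Ry(pitch) Rx(roll)).
In Python, from station import ctrl, capture gives the robot as it stands.
- The arm moves only by the tool step_arm, never from a script. Its argument "deltas" is a list that holds one entry, the list of rows, each a list of 6 numbers: the shift along the tool's x, y, z in mm, then the turn, a rotation vector about the tool's x, y, z in rad. A call has 1 to 10 rows; each row shifts and turns the commanded pose from where the row before left it, along the tool's axes as they then stand; what a row does not reach is not made up. A row lasts 1/8 s, in which the tool goes at most 62.5 mm and 10.7 degrees, less where a joint would pass 70% of its speed; a pose out of reach is approached as far as the arm can. A call is refused whole if a number of a shift passes 62.5 or a number of a turn 0.188, either way. A call with a gripper value outside its range is refused whole. "claw" is the closure, from -1 (fully open) to 1 (shut), set as the call begins (left out, the last holds). The fingers move at their own pace and stop on an object; "force" is the grip in N (left out, the last holds). Time passes only in rows, so rows that do not move let the fingers close. It gives the time, the measured TCP pose, the force, the opening and the grip force at its end, in the units of the state.
- ctrl.get_obs(): the state, without advancing time (a new reading comes with each control period).
- capture(name): name is "scene" or "top" or "wrist"; returns a dict with "image" (400x640x3 uint8, red, green, blue), "fov_y" (degrees; the focal length in pixels is half the picture's height over the tangent of half this angle, whatever the lens; pixels are square), "cx", "cy" (the principal point, pixels), "k1" (the pictures are not rectified: a ray, as slopes to the right and down, at radius r is drawn at 1 + k1 r^2 times it, then the intrinsics apply), "position" and "attitude" of the camera in the world; the wrist camera has in their place "mount" (4x4, takes a point from camera to tool coordinates, whose origin is the TCP and whose axes are the flange's). Camera axes: x right, y down, z forward; pixel columns grow to the right and rows downward; lengths in m; the calibration is good to about 2 mm. A picture is of the moment at which its call begins: read the wrist's pose just before it. There is no depth.
- ctrl.finish_job(): hands the job in; it is judged then, once.
The state is a dict: "time": time; "joints": joint angles; "qvel": joint speeds; "effort": joint torques, N m; "tool_pos": TCP position; "tool_rot": TCP orientation; "contact_force": force on the tool from outside, world axes, zero at the start; "ft_torque": the same for the moment, N m; "width": finger opening in m; "grip_force": force on a finger pad.
Only numpy, scipy, OpenCV 4.12 (cv2) and the standard library are available. Lean on these libraries where they do the work, as an engineer would, in place of code of your own. Each camera call takes 0.05 s, during which the arm holds its last target. There are 200 camera calls.

## Task

Take the tamper from the walnut block and, with its flat foot, press the cocked sprung follower plate in the open canister squarely down until it bottoms out level on the packed valves: bear down at 13 to 25 N for at least half a second, never harder, because there is glass beneath. Then stand the tamper upright on the walnut block again. Push the plate only with the tamper, and leave everything else where it is.

Things in the scene. Friction and masses are not known exactly. Their poses are not given: they have to be found in the camera images.
- canister: Open aluminium canister, upright, fixed to the table by a green square foot plate (104 x 104 mm, 8 mm high). Dark thread rings at the top, a blue band. 70 mm outside, bore 62 mm, rim 110 mm above its origin, which is the centre of its underside; z up. The lid is off. Either side, any yaw.
- follower: Round brass follower plate in the canister, 59 mm across, 4 mm thick; origin at the centre of its underside, z its upward normal. It slides along the canister's axis on a spring and rocks about its centre; its edge grips, so it stays where, and as tilted as, it is left. Starts tilted 3 to 8 degrees, origin 50 to 90 mm above the canister's origin.
- follower_top (a point): Centre of the follower's top face, 4 mm above its origin. Moving the plate down takes 4 to 7 N. It stops dead, 16 to 34 mm below its start, on the packed stack when this point is 38 to 60 mm above the canister's origin: the height differs each time, hides under the plate and can only be felt. A flat foot levels it.
- tamper: Hand tamper standing upright on the walnut block: flat steel foot disc 54 mm across and 14 mm thick, brass ferrule 32 mm across from 14 to 22 mm, then a square walnut handle 24 x 24 mm (sides along its x and y) up to 140 mm. Origin at the centre of the foot's flat underside, z up the handle. About 0.3 kg.
- block: Walnut mic block with black rubber edges, fixed, 122 x 122 mm; its flat wooden top (110 x 110 mm) is 24 mm above its origin, which is the centre of its underside; z up. The tamper starts near the middle of its top.
- lid: Bystander: knurled aluminium canister lid lying flat, 80 mm across, 20 mm high; origin at the centre of its underside.
- valve: Bystander: amber glass valve tube standing on its black base, 38 mm across, 87 mm tall; origin at the centre of its underside.
- mic: Bystander: grey cast microphone head on a square foot, 54 x 60 mm, 85 mm tall; origin at the centre of its underside.
- nut: Bystander: brass collar nut lying flat, 42 mm across, 14 mm high; origin at the centre of its underside.
- film_tin: Bystander: flat steel tape tin, 90 mm across, 22 mm high; origin at the centre of its underside.
- driver: Bystander: screwdriver lying on the table; origin at the underside of its middle.
Things that resemble listed ones, but are neither listed nor needed, are in the scene too. Of the things that look like the tamper, the smaller one is meant. Several things have the shape of the block; the one meant has the colours described above.

How it is judged:
By the outcome, as a careful person would: the job done as asked, in the order asked, and still so for the second after the job is handed in, with the robot touching nothing.
It also fails if it takes over 69 s, if anything falls off the work surface, if the arm or the gripper's body presses on something with over 40 N, if the wrist force passes 120 N, or if a joint passes its speed limit or range.

## Working session

There is one attempt and no reset: what is moved stays moved. The work goes in short steps, Python scripts to look and compute and a tool call to move; the robot and the scene stay as the last step left them, time stands still between calls to the robot, and variables do not carry over. Pictures are saved under pics/ and viewed, at most 10 in all, crops included, and the job is handed in when it is done.

Besides the shell and the picture viewer there is one more tool, called after ">>>" as name(argument=value, ...) on one line, values as JSON. step_arm: Moves the arm, as the interface text tells. Its arguments: {"type":"object","properties":{"deltas":{"type":"array"},"claw":{"type":"number"},"force":{"type":"number"}},"required":["deltas"]}

```bash
ls; mkdir -p pics; cat > h.py <<'E'
import numpy as np, cv2
from scipy.spatial.transform import Rotation as Rn
from station import ctrl, capture
def cam(name):
    o=ctrl.get_obs(); c=capture(name)
    if 'mount' in c:
        T=np.eye(4);T[:3,:3]=Rn.from_euler('xyz',o['tool_rot'],degrees=True).as_matrix();T[:3,3]=o['tool_pos']
        M=T@np.array(c['mount']);c['R']=M[:3,:3];c['p']=M[:3,3]
    else:
        a=np.array(c['attitude']);c['R']=a if a.shape==(3,3) else Rn.from_euler('xyz',a,degrees=True).as_matrix();c['p']=np.array(c['position'])
    c['f']=200/np.tan(np.radians(c['fov_y']/2));return c
def K(c): return np.array([[c['f'],0,c['cx']],[0,c['f'],c['cy']],[0,0,1.]]),np.array([c['k1'],0,0,0.])
def ray(c,uv):
    k,d=K(c);n=cv2.undistortPoints(np.array(uv,float).reshape(-1,1,2),k,d).reshape(-1,2)
    return np.c_[n,np.ones(len(n))]@c['R'].T
def onz(c,uv,z):
    r=ray(c,uv);return c['p']+r*((z-c['p'][2])/r[:,2])[:,None]
def proj(c,P):
    k,d=K(c);q=(np.atleast_2d(P)-c['p'])@c['R'];return cv2.projectPoints(q,np.zeros(3),np.zeros(3),k,d)[0].reshape(-1,2)
def save(c,n): cv2.imwrite('pics/'+n,cv2.cvtColor(c['image'],cv2.COLOR_RGB2BGR))
E
python3 - <<'E'
from h import *
import pickle
for n in('scene','top','wrist'):
    c=cam(n);print(n,c['fov_y'],c['cx'],c['cy'],c['k1'],c['p'],c.get('attitude'),c['R'].round(3).tolist());save(c,n+'0.png');pickle.dump(c,open(n+'0.pkl','wb'))
o=ctrl.get_obs();print(o)
print(ctrl.pinch_z)
E
```

```text
pics
scene 55.31739288671927 322.03194759680525 198.60970753945355 -0.029463099428264757 [1.23856831 0.36858861 0.71258101] [-127.9563705     0.77030714  116.48019704] [[-0.446, 0.555, -0.702], [0.895, 0.265, -0.359], [-0.013, -0.788, -0.615]]
top 48.02218297482244 323.9370029660392 209.6057044464531 0.026835031715265523 [ 0.42748784 -0.02064323  1.35064257] [-175.64103715    0.5352078   -90.06573549] [[-0.001, -0.997, 0.076], [-1.0, 0.002, 0.009], [-0.009, -0.076, -0.997]]
wrist 58.68339298623625 322.52202074500934 194.48629495268094 -0.07719293328699556 [ 0.29606574 -0.55704293  0.38436626] None [[0.356, -0.899, -0.256], [-0.934, -0.343, -0.095], [-0.002, 0.273, -0.962]]
{'time': 0.15, 'joints': array([66.77773401, 23.94032583, -0.59189008, 92.47878326,  0.27170725,
       63.63670536, -3.03695938]), 'qvel': array([ 0.03153349, -0.1006578 , -0.01333323, -0.06223828, -0.05520463,
       -0.00209229,  0.02036187]), 'effort': array([ 5.56399245e-04, -8.51535201e+01,  6.38615191e-01, -4.26137745e+01,
       -4.88821662e-02,  1.71726180e-02,  6.41216411e-05]), 'tool_pos': array([ 0.22226866, -0.58378621,  0.16695866]), 'tool_rot': array([-1.79945813e+02,  6.03660107e-03,  2.08471667e+01]), 'contact_force': array([ 1.11543538, -0.00681567,  0.02314588]), 'ft_torque': array([0.00610823, 0.02992231, 0.01836802]), 'grip_force': 0.0, 'width': 0.09381516743949007}
-0.0188
```

View pics/scene0.png

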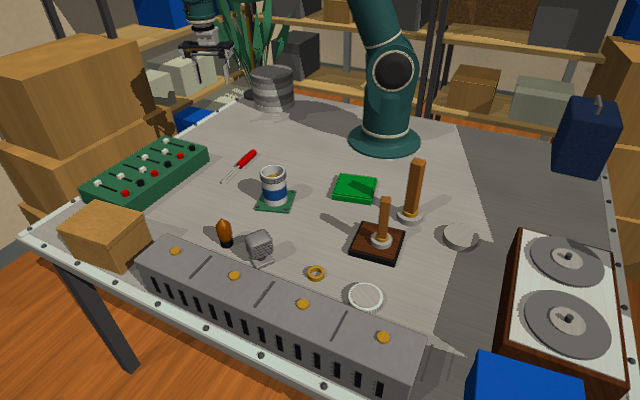

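View pics/top0.png

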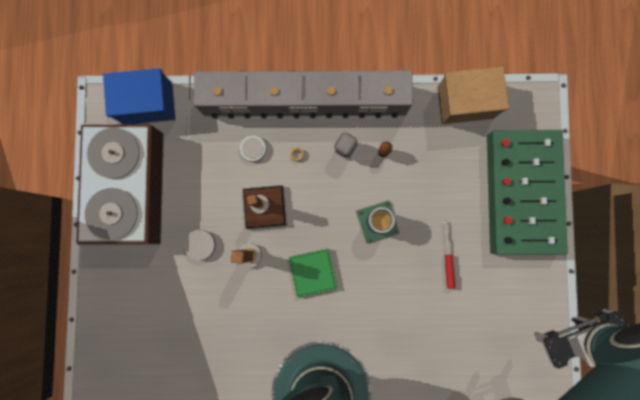

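The tamper candidates are the one at scene (383,222) / top (258,203), short and on the dark brown block with black edges, and the one at scene (413,190) / top (245,256), taller and standing on the table. The block candidates are the walnut one at scene (378,243) and the bright green one at (355,187). The short tamper on the walnut block fits the description. The canister is at scene (273,185) / top (381,220). I'll confirm in a crop.

```bash
python3 - <<'E'
from h import *
import pickle
s=pickle.load(open('scene0.pkl','rb'));t=pickle.load(open('top0.pkl','rb'))
a=cv2.resize(s['image'][145:275,320:440],None,fx=3.2,fy=3.2,interpolation=2)
b=cv2.resize(t['image'][175:305,230:350],None,fx=3.2,fy=3.2,interpolation=2)
cv2.imwrite('pics/crop1.png',np.hstack([a,b])[...,::-1])
print('tamper top scene/top', onz(s,[[385,199]],.164),onz(t,[[252,200]],.164))
print('block',onz(t,[[264,207]],.024),'can rim',onz(t,[[382,220]],.11),onz(s,[[273,171]],.11))
E
```

```text
tamper top scene/top [[0.55054396 0.18138474 0.164     ]] [[0.54391101 0.18147172 0.164     ]]
block [[0.53671482 0.16947352 0.024     ]] can rim [[ 0.49298392 -0.16950181  0.11      ]] [[ 0.4965012  -0.16575396  0.11      ]]
```

View pics/crop1.png

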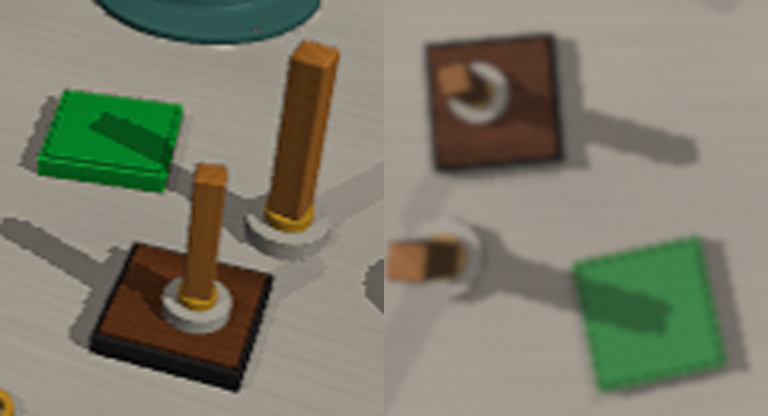

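The crop shows the short tamper on the black-edged walnut block, with the tall one on bare table and the green block beside it. The short one is the target. I'll move so the wrist camera is over the canister.

>>> step_arm(deltas=[[[25, -15, -35, 0, 0, 0], [45, -30, -20, 0, 0, 0], [45, -30, -15, 0, 0, 0], [45, -32, -13, 0, 0, 0], [45, -32, -10, 0, 0, 0], [45, -32, -10, 0, 0, 0], [45, -32, -10, 0, 0, 0], [45, -32, -10, 0, 0, 0], [45, -30, -5, 0, 0, 0], [45, -30, -5, 0, 0, 0]]])

```text
time: 1.4
tool_pos: [0.5199, -0.1539, 0.3006]
tool_rot: [180.0, 0.0, 20.8]
contact_force: [1.1, -1.1, 0.2]
width: 0.0939
grip_force: 0.0
```

>>> step_arm(deltas=[[[0, 0, 0, 0, 0, 0], [0, 0, 0, 0, 0, 0], [0, 0, 0, 0, 0, 0]]])

```text
time: 1.78
tool_pos: [0.5187, -0.1565, 0.3003]
tool_rot: [-180.0, 0.0, 20.7]
contact_force: [-0.1, -0.9, -0.1]
width: 0.0935
grip_force: 0.0
```

```bash
python3 - <<'E'
from h import *
import pickle
c=cam('wrist');save(c,'w1.png');pickle.dump(c,open('w1.pkl','wb'))
o=ctrl.get_obs();print(o['tool_pos'],o['tool_rot'],o['time'],proj(c,[[.495,-.168,.11],[.547,.181,.164]]))
E
```

```text
[ 0.51877806 -0.1563961   0.3003759 ] [1.79996986e+02 1.74754325e-02 2.07471728e+01] 1.825 [[323.94808041 185.46583087]
 [ 14.35869766  31.80710706]]
```

View pics/w1.png

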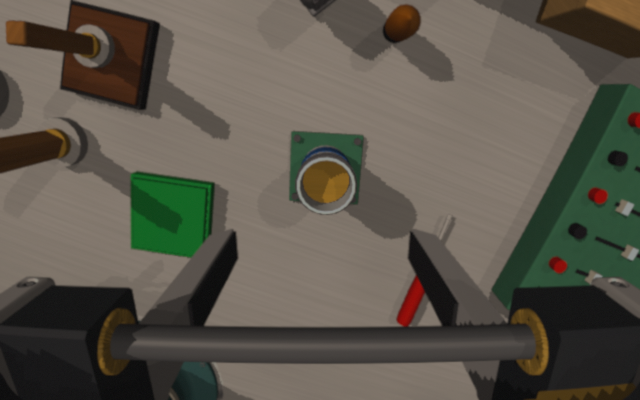

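The wrist view shows the canister rim centred near (326,185) with the gold plate inside, and the tamper and walnut block at top left (93,45). I'll measure the rim and plan the move to the tamper.

```bash
cat >> h.py <<'E'
def ellipse(c,uv,r,f):
    """fit circle (world, at heights given) to bright rim pixels"""
def circfit(P):
    A=np.c_[2*P[:,:2],np.ones(len(P))];s=np.linalg.lstsq(A,(P[:,:2]**2).sum(1),rcond=None)[0]
    return s[0],s[1],np.sqrt(s[2]+s[0]**2+s[1]**2)
def rim(c,g):
    """bright rim pixels -> world circle at z=.11 around guess g"""
    hsv=cv2.cvtColor(c['image'],cv2.COLOR_RGB2HSV);m=(hsv[...,1]<40)&(hsv[...,2]>150)
    v,u=np.nonzero(m);P=onz(c,np.c_[u,v],.11);d=np.hypot(*(P[:,:2]-g).T);P=P[(d<.040)&(d>.028)]
    for _ in range(8):
        x,y,r=circfit(P);e=abs(np.hypot(P[:,0]-x,P[:,1]-y)-r);P=P[e<max(.003,2*e.std())]
    return x,y,r,len(P)
def totool(dw):
    o=ctrl.get_obs();return Rn.from_euler('xyz',o['tool_rot'],degrees=True).inv().apply(dw)*1000
E
sed -i '/^def ellipse/,+1d' h.py
python3 - <<'E'
from h import *
import pickle
c=pickle.load(open('w1.pkl','rb'))
print(rim(c,np.array([.495,-.168])))
# footplate: hue
hsv=cv2.cvtColor(c['image'],cv2.COLOR_RGB2HSV);print(hsv[150,300],hsv[137,300],hsv[185,322],hsv[211,326],hsv[230,180])
y=np.radians(20.7);tgt=np.array([.545+.03*np.cos(y),.18+.03*np.sin(y),.34])
print(totool(tgt-ctrl.get_obs()['tool_pos']))
E
```

```text
Traceback (most recent call last):
  File "h.py", line 27, in rim
    v,u=np.nonzero(m);P=onz(c,np.c_[u,v],.11);d=np.hypot(*(P[:,:2]-g).T);P=P[(d<.040)&(d>.028)]
                        ~~~^^^^^^^^^^^^^^^^^^
  File "h.py", line 17, in onz
    r=ray(c,uv);return c['p']+r*((z-c['p'][2])/r[:,2])[:,None]
  File "h.py", line 14, in ray
    k,d=K(c);n=cv2.undistortPoints(np.array(uv,float).reshape(-1,1,2),k,d).reshape(-1,2)
               ~~~~~~~~~~~~~~~~~~~^^^^^^^^^^^^^^^^^^^^^^^^^^^^^^^^^^^^^^^^
cv2.error: OpenCV(4.12.0) /io/opencv/modules/calib3d/src/undistort.dispatch.cpp:347: error: (-215:Assertion failed) CV_IS_MAT(_src) && CV_IS_MAT(_dst) && (_src->rows == 1 || _src->cols == 1) && (_dst->rows == 1 || _dst->cols == 1) && _src->cols + _src->rows - 1 == _dst->rows + _dst->cols - 1 && (CV_MAT_TYPE(_src->type) == CV_32FC2 || CV_MAT_TYPE(_src->type) == CV_64FC2) && (CV_MAT_TYPE(_dst->type) == CV_32FC2 || CV_MAT_TYPE(_dst->type) == CV_64FC2) in function 'cvUndistortPointsInternal'
```

```bash
python3 - <<'E'
from h import *
import pickle
c=pickle.load(open('w1.pkl','rb'))
hsv=cv2.cvtColor(c['image'],cv2.COLOR_RGB2HSV)
print('row185',hsv[185,292:304].tolist(),hsv[185,348:360].tolist());print('col326',hsv[140:166:2,326].tolist(),hsv[200:220,326].tolist())
print(hsv[150,294],hsv[230,180])
y=np.radians(20.7);tgt=np.array([.545+.03*np.cos(y),.18+.03*np.sin(y),.34])
print(totool(tgt-ctrl.get_obs()['tool_pos']))
E
```

```text
row185 [[69, 105, 78], [69, 103, 77], [66, 86, 74], [45, 32, 64], [30, 14, 89], [45, 11, 136], [41, 14, 148], [33, 19, 135], [26, 23, 88], [17, 31, 58], [15, 64, 56], [17, 138, 74]] [[17, 136, 92], [16, 50, 77], [15, 33, 92], [15, 25, 103], [30, 10, 126], [40, 11, 145], [37, 17, 137], [21, 19, 92], [36, 23, 55], [66, 73, 56], [68, 86, 59], [49, 44, 64]]
col326 [[69, 108, 83], [69, 108, 83], [65, 77, 83], [60, 7, 76], [109, 147, 59], [109, 120, 72], [0, 6, 79], [11, 33, 61], [15, 24, 86], [60, 7, 144], [18, 57, 120], [18, 181, 90], [18, 188, 91]] [[19, 195, 141], [19, 192, 141], [18, 161, 130], [15, 78, 102], [16, 35, 96], [16, 34, 98], [16, 34, 98], [16, 34, 98], [16, 34, 98], [17, 36, 99], [16, 26, 109], [30, 8, 132], [48, 9, 146], [40, 17, 136], [22, 27, 103], [16, 41, 118], [16, 43, 126], [16, 39, 124], [15, 41, 125], [17, 40, 127]]
[ 69 106  82] [ 66 203 102]
[ 173.67601266 -305.26593997  -39.69313198]
```

```bash
sed -i 's/<40)&(hsv\[...,2\]>150/<22)\&(hsv[...,2]>118/' h.py
python3 - <<'E'
from h import *
import pickle
c=pickle.load(open('w1.pkl','rb'))
print(rim(c,np.array([.495,-.168])))
hsv=cv2.cvtColor(c['image'],cv2.COLOR_RGB2HSV)
m=cv2.inRange(hsv,(58,60,50),(76,135,255));v,u=np.nonzero(m);P=onz(c,np.c_[u,v],.008)
P=P[np.hypot(P[:,0]-.495,P[:,1]+.168)<.09]
r=cv2.minAreaRect((P[:,:2]*1000).astype(np.float32));print(r)
E
```

```text
(np.float64(0.49534388271052615), np.float64(-0.16974828931295208), np.float64(0.03280421275377345), 449)
((495.70086669921875, -169.84011840820312), (101.32635498046875, 101.90125274658203), 17.32215690612793)
```

>>> step_arm(deltas=[[[17, -30, -4, 0, 0, 0], [17, -30, -4, 0, 0, 0], [17, -30, -4, 0, 0, 0], [17, -31, -4, 0, 0, 0], [17, -31, -4, 0, 0, 0], [17, -31, -4, 0, 0, 0], [17, -31, -4, 0, 0, 0], [17, -31, -4, 0, 0, 0], [19, -30, -4, 0, 0, 0], [19, -30, -4, 0, 0, 0]]])

```text
time: 3.08
tool_pos: [0.5737, 0.1917, 0.3406]
tool_rot: [180.0, 0.0, 20.8]
contact_force: [-0.6, 0.4, 0.4]
width: 0.0943
grip_force: 0.0
```

>>> step_arm(deltas=[[[0, 0, 0, 0, 0, 0], [0, 0, 0, 0, 0, 0], [0, 0, 0, 0, 0, 0], [0, 0, 0, 0, 0, 0]]])

```text
time: 3.58
tool_pos: [0.5735, 0.1907, 0.3406]
tool_rot: [180.0, -0.0, 20.8]
contact_force: [0.3, -0.6, -0.6]
width: 0.0942
grip_force: 0.0
```

```bash
python3 - <<'E'
from h import *
import pickle
c=cam('wrist');pickle.dump(c,open('w2.pkl','wb'))
save(c,'w2.png')
o=ctrl.get_obs();print(o['tool_pos'],o['tool_rot'],o['contact_force'],proj(c,[[.545,.18,.164]]))
E
```

```text
[0.57342833 0.1909195  0.34055623] [ 1.79989865e+02 -4.21384806e-03  2.07915856e+01] [ 0.45398392 -0.7893556  -0.32942861] [[321.80312048 192.08458516]]
```

View pics/w2.png

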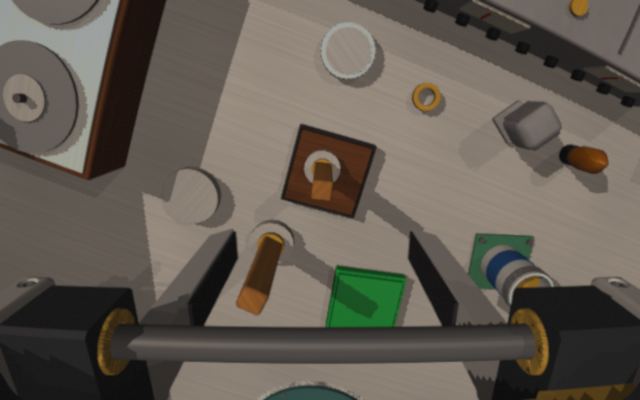

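The wrist view shows the tamper handle's top face near (322,190), its foot disc at (322,168), and the walnut block around (330,170). The tall look-alike is at (262,270). I'll measure the handle, foot and block.

```bash
python3 - <<'E'
from h import *
import pickle
c=pickle.load(open('w2.pkl','rb'))
hsv=cv2.cvtColor(c['image'],cv2.COLOR_RGB2HSV)
print('col322',hsv[150:206:3,322].tolist());print('row190',hsv[190,308:336:2].tolist())
ok=np.zeros(hsv.shape[:2],np.uint8);ok[120:220,278:380]=1
def rect(m,z,n):
    m=cv2.morphologyEx(m*ok,cv2.MORPH_OPEN,np.ones((3,3),np.uint8))
    k,l,s,_=cv2.connectedComponentsWithStats(m);i=1+s[1:,4].argmax()
    v,u=np.nonzero(l==i);P=onz(c,np.c_[u,v],z);print(n,s[i],cv2.minAreaRect((P[:,:2]*1000).astype(np.float32)),P.mean(0))
rect(cv2.inRange(hsv,(8,120,125),(22,255,255)),.164,'handletop')
rect(cv2.inRange(hsv,(0,0,0),(179,255,125))&cv2.inRange(hsv,(0,100,0),(179,255,255)),.024,'walnut')
rect(cv2.inRange(hsv,(0,0,90),(179,60,255)),.038,'foot')
E
python3 - <<'E'
import sys;sys.path.insert(0,'.')
import cv2
i=cv2.imread('pics/w2.png')[120:225,275:385]
cv2.imwrite('pics/crop2.png',cv2.resize(i,None,fx=5,fy=5,interpolation=0))
E
```

```text
col322 [[14, 50, 101], [16, 40, 147], [14, 40, 148], [18, 172, 138], [18, 190, 110], [14, 171, 73], [14, 172, 74], [14, 177, 75], [14, 174, 76], [14, 174, 76], [14, 174, 94], [14, 182, 129], [14, 183, 128], [14, 186, 133], [14, 185, 135], [14, 184, 129], [14, 182, 123], [11, 174, 72], [10, 165, 71]]
row190 [[10, 172, 77], [11, 174, 79], [14, 182, 123], [14, 183, 134], [15, 184, 129], [14, 181, 128], [14, 185, 131], [14, 184, 133], [14, 183, 134], [14, 182, 130], [14, 183, 128], [14, 180, 116], [13, 172, 74], [11, 177, 78]]
handletop [313 181  18  18 263] ((547.6904907226562, 181.79891967773438), (19.553592681884766, 19.35372543334961), 15.384271621704102) [0.54744649 0.18194042 0.164     ]
walnut [ 285  129   88   86 4258] ((539.9285888671875, 169.38925170898438), (111.76970672607422, 111.75829315185547), 5.057544231414795) [0.54173947 0.1680078  0.024     ]
foot [ 278  120  102  100 4009] ((546.1461791992188, 169.7106170654297), (151.16136169433594, 156.82049560546875), 20.787967681884766) [0.55192866 0.17072076 0.038     ]
```

View pics/crop2.png

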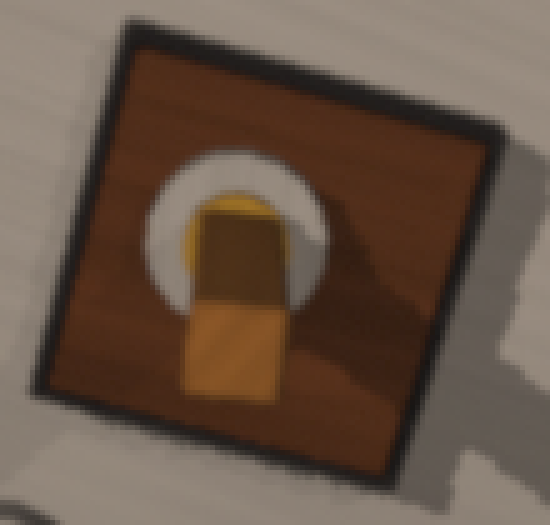

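```bash
python3 - <<'E'
from h import *
import pickle
c=pickle.load(open('w2.pkl','rb'));s=pickle.load(open('scene0.pkl','rb'))
a=ray(c,[[252,299]])[0];b=ray(s,[[418,160]])[0]
x=np.linalg.lstsq(np.c_[a,-b],s['p']-c['p'],rcond=None)[0];print('tall top',c['p']+a*x[0],s['p']+b*x[1])
# tamper check by scene
print(onz(s,[[385,199]],.164))
p=np.array(ctrl.get_obs()['tool_pos']);print(totool(np.array([.5475,.1818,.120])-p))
E
```

```text
tall top [0.40295576 0.213341   0.19532552] [0.40253701 0.21472317 0.19559133]
[[0.55054396 0.18138474 0.164     ]]
[-27.49318852  -0.71716054 220.55408657]
```

>>> step_arm(deltas=[[[0, 0, 0, 0, 0, 0.085], [-9, 0.6, 15, 0, 0, 0], [-9, 0.6, 30, 0, 0, 0], [-9.4, 0.5, 30, 0, 0, 0], [0, 0, 30, 0, 0, 0], [0, 0, 30, 0, 0, 0], [0, 0, 30, 0, 0, 0], [0, 0, 30, 0, 0, 0], [0, 0, 25.5, 0, 0, 0], [0, 0, 0, 0, 0, 0]]])

```text
time: 4.88
tool_pos: [0.5466, 0.1818, 0.1187]
tool_rot: [-180.0, 0.2, 16.0]
contact_force: [0.2, 0.7, -0.6]
width: 0.0939
grip_force: 0.0
```

```bash
python3 - <<'E'
from h import *
c=cam('wrist');o=ctrl.get_obs();print(o['tool_pos'],o['tool_rot'],o['contact_force'])
s=cam('scene')
a=cv2.resize(s['image'][130:280,300:460],(400,375),interpolation=2)
b=cv2.resize(c['image'],(400,250))
cv2.imwrite('pics/w3.png',np.hstack([a,np.vstack([b,np.zeros((125,400,3),np.uint8)])])[...,::-1])
E
```

```text
[0.54733763 0.1822312  0.12008675] [-1.79989515e+02  4.74283932e-02  1.59643861e+01] [0.69954631 0.0693379  0.01960215]
```

View pics/w3.png

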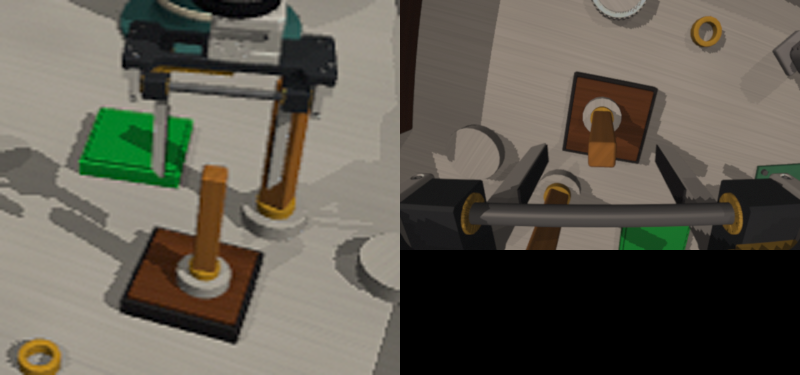

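The gripper looks set back from the handle: the scene crop has the left finger tip at about (160,180) and the handle top at (215,170). I'll project the reported finger-tip positions into both views to check.

```bash
python3 - <<'E'
from h import *
o=ctrl.get_obs();R=Rn.from_euler('xyz',o['tool_rot'],degrees=True)
P=o['tool_pos']+R.apply([[0,-.047,0],[0,.047,0],[0,0,0],[0,0,-.019]])
s=cam('scene');w=cam('wrist');print('tool',o['tool_pos'])
print('scene crop',((proj(s,P)-[300,130])*2.5).round());print('wrist half',(proj(w,P)*.625).round(), 'full',proj(w,P).round())
print('mount',np.array(w['mount']).round(4).tolist())
# real tips: scene crop (160,180)
print(onz(s,[[364,202]],.12))
E
```

```text
tool [0.54786106 0.18247134 0.12086174]
scene crop [[260. 212.]
 [162. 201.]
 [211. 207.]
 [212. 191.]]
wrist half [[156. 137.]
 [246. 137.]
 [201. 137.]
 [201. 144.]] full [[249. 220.]
 [393. 220.]
 [321. 220.]
 [321. 230.]]
mount [[0.0001, -0.962, -0.273, 0.0786], [1.0, 0.0004, -0.0008, 0.0011], [0.0009, -0.273, 0.962, -0.2175], [0.0, 0.0, 0.0, 1.0]]
[[0.52937456 0.1232294  0.12      ]]
```

Both views agree: the handle's top projects at wrist (321,245) and I see it at (323,248). The handle is between the fingers, whose open tips swing back a little. I'll close on it.

>>> step_arm(deltas=[[[0, 0, 0, 0, 0, 0], [0, 0, 0, 0, 0, 0], [0, 0, 0, 0, 0, 0], [0, 0, 0, 0, 0, 0], [0, 0, 0, 0, 0, 0], [0, 0, 0, 0, 0, 0], [0, 0, 0, 0, 0, 0], [0, 0, 0, 0, 0, 0]]], claw=1, force=55)

```text
time: 6.08
tool_pos: [0.5475, 0.1824, 0.1199]
tool_rot: [-180.0, 0.0, 16.0]
contact_force: [-0.1, -0.3, 0.1]
width: 0.023
grip_force: 54.8
```

>>> step_arm(deltas=[[[0, 0, -2, 0, 0, 0], [0, 0, -5, 0, 0, 0], [0, 0, -10, 0, 0, 0], [0, 0, -20, 0, 0, 0], [0, 0, -25, 0, 0, 0], [0, 0, -25, 0, 0, 0], [0, 0, -25, 0, 0, 0], [0, 0, -20, 0, 0, 0], [0, 0, 0, 0, 0, 0], [0, 0, 0, 0, 0, 0]]])

```text
time: 7.32
tool_pos: [0.5472, 0.1822, 0.2513]
tool_rot: [180.0, 0.0, 16.0]
contact_force: [-0.7, 0.1, -2.4]
width: 0.0229
grip_force: 54.8
```

```bash
python3 - <<'E'
from h import *
import pickle
w=cam('wrist');o=ctrl.get_obs();print({k:np.round(o[k],4) for k in('time','tool_pos','tool_rot','contact_force','ft_torque','width','grip_force')})
s=cam('scene');pickle.dump((w,s),open('held.pkl','wb'))
a=cv2.resize(s['image'][110:260,300:460],(400,375),interpolation=2)
b=cv2.resize(w['image'][100:350,190:450],(390,375),interpolation=2)
cv2.imwrite('pics/w4.png',np.hstack([a,b])[...,::-1])
d=np.array([.4955,-.1698,.30])-o['tool_pos'];print(totool(d))
E
```

```text
{'time': np.float64(7.375), 'tool_pos': array([0.5471, 0.1822, 0.2511]), 'tool_rot': array([-1.799977e+02,  6.970000e-02,  1.597400e+01]), 'contact_force': array([-0.0039,  0.6318, -2.4106]), 'ft_torque': array([-0.0308,  0.0538,  0.0069]), 'width': np.float64(0.023), 'grip_force': np.float64(54.8216)}
[-146.54764797  324.20910457  -48.70907423]
```

View pics/w4.png

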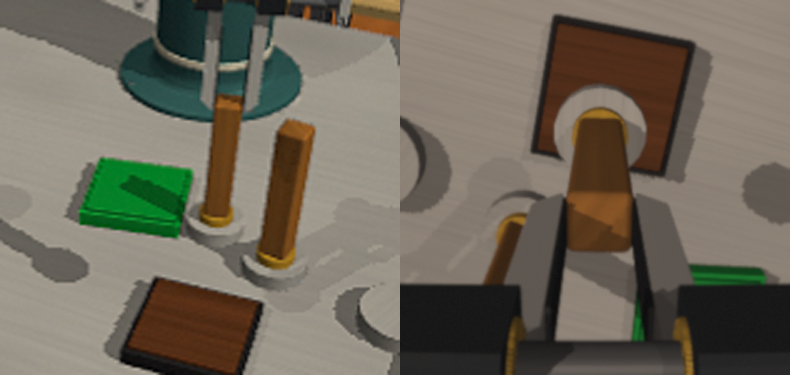

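```bash
python3 - <<'E'
from h import *
import pickle
w,s=pickle.load(open('held.pkl','rb'));o=ctrl.get_obs();R=Rn.from_euler('xyz',o['tool_rot'],degrees=True)
P=o['tool_pos']+R.apply([[0,0,-.044],[0,0,.082],[0,0,.096],[0,0,0],[0,-.012,0],[0,.012,0],[0,-.012,-.03],[0,.012,-.03]])
print(np.c_[(proj(s,P)-[300,110])*2.5,(proj(w,P)-[190,100])*1.5].round())
E
```

```text
[[228.  99. 196. 221.]
 [215. 216. 197. 131.]
 [214. 228. 197. 125.]
 [223. 142. 197. 179.]
 [237. 144. 169. 179.]
 [210. 141. 224. 179.]
 [241. 114. 165. 206.]
 [213. 112. 228. 206.]]
```

The tamper is held firmly: handle and foot both project where expected. I'll carry it over the canister with the foot well above the rim.

>>> step_arm(deltas=[[[-5, 12, -15, 0, 0, 0], [-15, 34, -12, 0, 0, 0], [-16, 35, -10, 0, 0, 0], [-16, 35, -6, 0, 0, 0], [-16, 35, -6, 0, 0, 0], [-16, 35, 0, 0, 0, 0], [-16, 35, 0, 0, 0, 0], [-16, 35, 0, 0, 0, 0], [-16, 35, 0, 0, 0, 0], [-14.5, 33, 0, 0, 0, 0]]])

```text
time: 8.68
tool_pos: [0.495, -0.1714, 0.3018]
tool_rot: [180.0, -0.0, 15.9]
contact_force: [0.6, -0.1, -2.5]
width: 0.0229
grip_force: 54.8
```

>>> step_arm(deltas=[[[0, 0, 0, 0, 0, 0], [0, 0, 0, 0, 0, 0], [0, 0, 0, 0, 0, 0], [0, 0, 0, 0, 0, 0]]])

```text
time: 9.18
tool_pos: [0.4959, -0.1688, 0.3011]
tool_rot: [-180.0, -0.0, 16.0]
contact_force: [0.3, -0.0, -1.8]
width: 0.023
grip_force: 54.8
```

```bash
python3 - <<'E'
from h import *
import pickle
w=cam('wrist');o=ctrl.get_obs();print({k:np.round(o[k],4) for k in('time','tool_pos','tool_rot','contact_force','ft_torque','width','grip_force')})
s=cam('scene');pickle.dump((w,s,o),open('over.pkl','wb'))
b=cv2.resize(w['image'][100:300,210:430],(660,600),interpolation=2)
cv2.imwrite('pics/w5.png',b[...,::-1])
print('rim',rim(w,np.array([.4955,-.1698])),'scene rim',rim(s,np.array([.4955,-.1698])))
R=Rn.from_euler('xyz',o['tool_rot'],degrees=True)
foot=o['tool_pos']+R.apply([[0,0,.096-.014]]);print('foot top centre expected',foot)
# foot disc seen: grey in band around expected
h=cv2.cvtColor(w['image'],cv2.COLOR_RGB2HSV);u0=proj(w,foot)[0];print('px',u0,h[int(u0[1])-20:int(u0[1])+1:2,int(u0[0])].tolist())
E
```

```text
{'time': np.float64(9.225), 'tool_pos': array([ 0.4959, -0.1689,  0.3011]), 'tool_rot': array([-1.799973e+02, -2.600000e-03,  1.602390e+01]), 'contact_force': array([-0.0623,  0.6574, -2.8454]), 'ft_torque': array([-0.0113, -0.0098, -0.0207]), 'width': np.float64(0.0231), 'grip_force': np.float64(54.8216)}
rim (np.float64(0.4958729474923525), np.float64(-0.1696704358608864), np.float64(0.032518555290580606), 288) scene rim (np.float64(0.498079001837894), np.float64(-0.16761168698123463), np.float64(0.03309972852675063), 71)
foot top centre expected [[ 0.49589006 -0.16892073  0.21905484]]
px [321.60158091 187.45018009] [[16, 41, 142], [16, 41, 142], [17, 87, 112], [19, 190, 129], [19, 194, 151], [19, 192, 142], [16, 176, 81], [13, 174, 69], [14, 172, 71], [14, 174, 72], [14, 170, 72]]
```

View pics/w5.png

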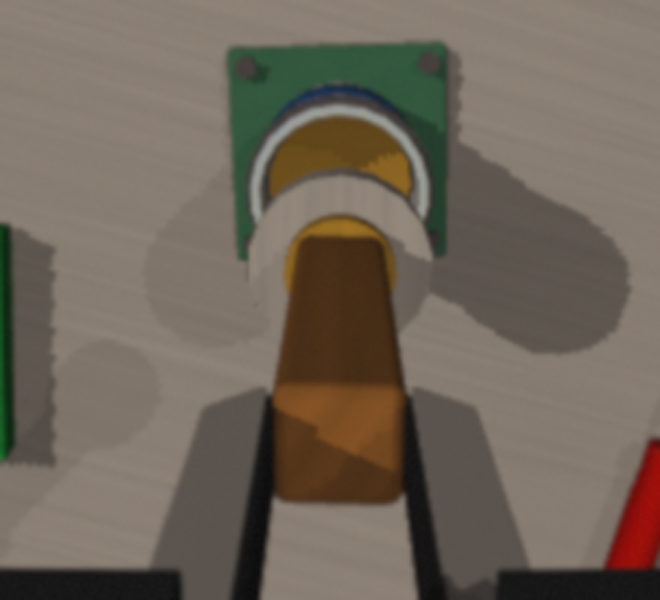

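The foot disc is centred at crop (341,263) and the rim at about (340,190), on the same line of sight. With the fingers showing the same small camera offset, the tamper is centred within about 1 mm. I'll descend to just inside the rim.

>>> step_arm(deltas=[[[0, 0, 10, 0, 0, 0], [0, 0, 20, 0, 0, 0], [0, 0, 20, 0, 0, 0], [0, 0, 15, 0, 0, 0], [0, 0, 10, 0, 0, 0], [0, 0, 5, 0, 0, 0], [0, 0, 3, 0, 0, 0], [0, 0, 3, 0, 0, 0], [0, 0, 0, 0, 0, 0], [0, 0, 0, 0, 0, 0]]])

```text
time: 10.52
tool_pos: [0.4959, -0.1695, 0.2152]
tool_rot: [180.0, -0.0, 16.0]
contact_force: [-0.3, 1.1, -2.2]
width: 0.0227
grip_force: 54.8
```

```bash
python3 - <<'E'
from h import *
import pickle
w=cam('wrist');o=ctrl.get_obs();print({k:np.round(o[k],4) for k in('time','tool_pos','tool_rot','contact_force')})
b=cv2.resize(w['image'][100:300,210:430],(440,400),interpolation=2)
s=cam('scene');a=cv2.resize(s['image'][120:220,240:330],(360,400),interpolation=2)
cv2.imwrite('pics/w6.png',np.hstack([b,a])[...,::-1])
E
```

```text
{'time': np.float64(10.575), 'tool_pos': array([ 0.4959, -0.1694,  0.2151]), 'tool_rot': array([ 1.799946e+02, -5.800000e-03,  1.597380e+01]), 'contact_force': array([ 0.2629, -0.6988, -2.7023])}
```

View pics/w6.png

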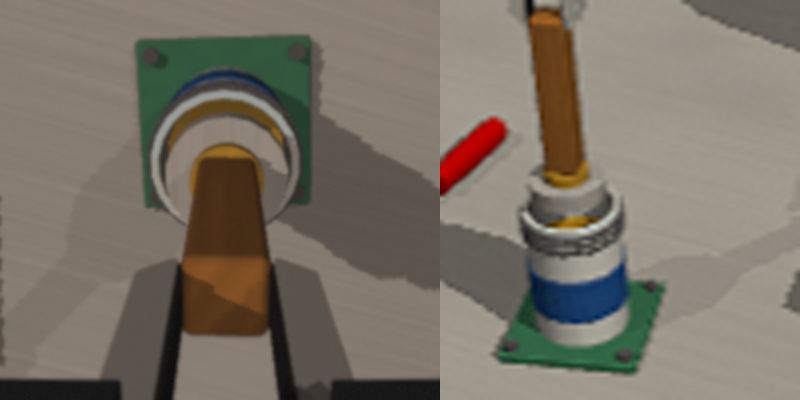

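The foot disc sits concentric in the rim within about 1.5 mm, in both views. Bottoming can only occur for TCP z between 0.134 and 0.156, so I'll descend briskly to about 0.163 and creep after that.

>>> step_arm(deltas=[[[0, 0, 2, 0, 0, 0], [0, 0, 2, 0, 0, 0], [0, 0, 2, 0, 0, 0], [0, 0, 2, 0, 0, 0], [0, 0, 2, 0, 0, 0], [0, 0, 2, 0, 0, 0], [0, 0, 2, 0, 0, 0], [0, 0, 2, 0, 0, 0], [0, 0, 2, 0, 0, 0], [0, 0, 0, 0, 0, 0]]])

```text
time: 11.88
tool_pos: [0.4957, -0.1694, 0.1968]
tool_rot: [-180.0, 0.0, 16.0]
contact_force: [-0.5, -0.7, -2.4]
width: 0.023
grip_force: 54.8
```

>>> step_arm(deltas=[[[0, 0, 2, 0, 0, 0], [0, 0, 2, 0, 0, 0], [0, 0, 2, 0, 0, 0], [0, 0, 2, 0, 0, 0]]])

```text
time: 12.38
tool_pos: [0.4958, -0.1694, 0.1888]
tool_rot: [-180.0, 0.0, 16.0]
contact_force: [0.2, 0.8, -1.5]
width: 0.0229
grip_force: 54.8
```

>>> step_arm(deltas=[[[0, 0, 1.5, 0, 0, 0], [0, 0, 1.5, 0, 0, 0], [0, 0, 1.5, 0, 0, 0], [0, 0, 1.5, 0, 0, 0]]])

```text
time: 12.88
tool_pos: [0.4958, -0.1694, 0.1828]
tool_rot: [-180.0, 0.0, 16.0]
contact_force: [0.5, 0.1, -2.8]
width: 0.0228
grip_force: 54.8
```

>>> step_arm(deltas=[[[0, 0, 1.5, 0, 0, 0], [0, 0, 1.5, 0, 0, 0], [0, 0, 1.5, 0, 0, 0], [0, 0, 1.5, 0, 0, 0]]])

```text
time: 13.38
tool_pos: [0.4959, -0.1694, 0.177]
tool_rot: [180.0, -0.0, 16.0]
contact_force: [-1.0, 0.9, 0.7]
width: 0.0229
grip_force: 54.8
```

>>> step_arm(deltas=[[[0, 0, 1.5, 0, 0, 0], [0, 0, 1.5, 0, 0, 0], [0, 0, 1.5, 0, 0, 0], [0, 0, 1.5, 0, 0, 0]]])

```text
time: 13.88
tool_pos: [0.4958, -0.1694, 0.1709]
tool_rot: [-180.0, -0.0, 16.0]
contact_force: [-0.9, 1.2, 2.4]
width: 0.0231
grip_force: 54.8
```

Contact came near TCP z ≈ 0.179 and the plate moves at about 5 N. I'll advance to about 0.160, then back off in 0.1 mm steps to learn the stiffness.

>>> step_arm(deltas=[[[0, 0, 1.5, 0, 0, 0], [0, 0, 1.5, 0, 0, 0], [0, 0, 1.5, 0, 0, 0], [0, 0, 1.5, 0, 0, 0]]])

```text
time: 14.38
tool_pos: [0.4958, -0.1694, 0.1649]
tool_rot: [-180.0, 0.0, 16.0]
contact_force: [-0.1, 0.7, 1.8]
width: 0.0233
grip_force: 54.8
```

>>> step_arm(deltas=[[[0, 0, 1, 0, 0, 0], [0, 0, 1, 0, 0, 0], [0, 0, 1, 0, 0, 0], [0, 0, 1, 0, 0, 0], [0, 0, 0, 0, 0, 0]]])

```text
time: 15.0
tool_pos: [0.4957, -0.1694, 0.1608]
tool_rot: [-180.0, 0.0, 16.0]
contact_force: [0.4, -0.1, 0.4]
width: 0.0231
grip_force: 54.8
```

>>> step_arm(deltas=[[[0, 0, -0.1, 0, 0, 0], [0, 0, 0, 0, 0, 0]]])

```text
time: 15.25
tool_pos: [0.4957, -0.1694, 0.1609]
tool_rot: [-180.0, 0.0, 16.0]
contact_force: [-0.1, 0.5, -2.6]
width: 0.0233
grip_force: 54.8
```

>>> step_arm(deltas=[[[0, 0, -0.1, 0, 0, 0], [0, 0, 0, 0, 0, 0]]])

```text
time: 15.5
tool_pos: [0.4957, -0.1694, 0.1611]
tool_rot: [-180.0, 0.0, 16.0]
contact_force: [-0.5, -0.5, -2.3]
width: 0.023
grip_force: 54.8
```

>>> step_arm(deltas=[[[0, 0, -0.1, 0, 0, 0], [0, 0, 0, 0, 0, 0]]])

```text
time: 15.75
tool_pos: [0.4958, -0.1694, 0.1612]
tool_rot: [-180.0, 0.0, 16.0]
contact_force: [0.3, -0.5, -1.7]
width: 0.0229
grip_force: 54.8
```

>>> step_arm(deltas=[[[0, 0, -0.2, 0, 0, 0], [0, 0, 0, 0, 0, 0]]])

```text
time: 16.0
tool_pos: [0.4958, -0.1694, 0.1614]
tool_rot: [-180.0, 0.0, 16.0]
contact_force: [0.5, 0.4, -1.9]
width: 0.0228
grip_force: 54.8
```

>>> step_arm(deltas=[[[0, 0, -0.2, 0, 0, 0], [0, 0, 0, 0, 0, 0]]])

```text
time: 16.25
tool_pos: [0.4958, -0.1694, 0.1616]
tool_rot: [-180.0, 0.0, 16.0]
contact_force: [0.2, -0.2, -2.3]
width: 0.023
grip_force: 54.8
```

>>> step_arm(deltas=[[[0, 0, -0.2, 0, 0, 0], [0, 0, 0, 0, 0, 0]]])

```text
time: 16.5
tool_pos: [0.4958, -0.1694, 0.1619]
tool_rot: [-180.0, 0.0, 16.0]
contact_force: [-0.3, -0.2, -2.1]
width: 0.0233
grip_force: 54.8
```

The arm is very stiff, over 30 N/mm. I'll lower the grip force so the handle slips in the pads before the press can exceed the limit, and use that as a force limiter while feeling for the bottom.

>>> step_arm(deltas=[[[0, 0, 0, 0, 0, 0], [0, 0, 0.3, 0, 0, 0], [0, 0, 0.3, 0, 0, 0], [0, 0, 0.4, 0, 0, 0], [0, 0, 0.4, 0, 0, 0], [0, 0, 0.4, 0, 0, 0]]], claw=1, force=10)

```text
time: 17.25
tool_pos: [0.496, -0.1694, 0.1602]
tool_rot: [180.0, -0.0, 16.0]
contact_force: [0.7, 0.7, 1.6]
width: 0.0237
grip_force: 10.0
```

>>> step_arm(deltas=[[[0, 0, 0.25, 0, 0, 0], [0, 0, 0.25, 0, 0, 0], [0, 0, 0.25, 0, 0, 0], [0, 0, 0.25, 0, 0, 0]]])

```text
time: 17.75
tool_pos: [0.4958, -0.1694, 0.159]
tool_rot: [-180.0, 0.0, 16.0]
contact_force: [0.3, -0.7, 1.3]
width: 0.0236
grip_force: 10.0
```

>>> step_arm(deltas=[[[0, 0, 0.25, 0, 0, 0], [0, 0, 0.25, 0, 0, 0], [0, 0, 0.25, 0, 0, 0], [0, 0, 0.25, 0, 0, 0]]])

```text
time: 18.25
tool_pos: [0.4958, -0.1694, 0.158]
tool_rot: [-180.0, 0.0, 16.0]
contact_force: [-0.7, 0.0, 2.4]
width: 0.0236
grip_force: 10.0
```

>>> step_arm(deltas=[[[0, 0, 0.25, 0, 0, 0], [0, 0, 0.25, 0, 0, 0], [0, 0, 0.25, 0, 0, 0], [0, 0, 0.25, 0, 0, 0]]])

```text
time: 18.75
tool_pos: [0.4958, -0.1694, 0.157]
tool_rot: [-180.0, 0.0, 16.0]
contact_force: [-0.1, -0.7, 2.8]
width: 0.0238
grip_force: 10.0
```

>>> step_arm(deltas=[[[0, 0, 0.25, 0, 0, 0], [0, 0, 0.25, 0, 0, 0], [0, 0, 0.25, 0, 0, 0], [0, 0, 0.25, 0, 0, 0]]])

```text
time: 19.25
tool_pos: [0.4958, -0.1694, 0.156]
tool_rot: [-180.0, 0.0, 16.0]
contact_force: [-0.4, 0.2, 2.0]
width: 0.0237
grip_force: 10.0
```

>>> step_arm(deltas=[[[0, 0, 0.25, 0, 0, 0], [0, 0, 0.25, 0, 0, 0], [0, 0, 0.25, 0, 0, 0], [0, 0, 0.25, 0, 0, 0]]])

```text
time: 19.75
tool_pos: [0.4958, -0.1694, 0.155]
tool_rot: [-180.0, 0.0, 16.0]
contact_force: [-0.4, -0.5, 2.5]
width: 0.024
grip_force: 10.0
```

```bash
python3 - <<'E'
from h import *
import pickle
def top(w):
    h=cv2.cvtColor(w['image'],cv2.COLOR_RGB2HSV);m=cv2.inRange(h,(8,120,0),(22,255,255));m[:,:290]=0;m[:,355:]=0
    v=np.nonzero(m[:,315:330].any(1))[0];v=v[v<300];c=np.nonzero(m[240:260].mean(0)>127)[0]
    return v.max(),c.min(),c.max()
w,s,o=pickle.load(open('over.pkl','rb'));print(top(w));w=cam('wrist');print(top(w));o=ctrl.get_obs();print(o['tool_pos'],o['contact_force'])
E
```

```text
(np.int64(266), np.int64(301), np.int64(344))
(np.int64(266), np.int64(301), np.int64(344))
[ 0.49580612 -0.16942722  0.15500051] [-0.42814625 -0.2337017   1.63302151]
```

No slip so far. I'll keep going with the grip at 8 N.

>>> step_arm(deltas=[[[0, 0, 0.25, 0, 0, 0], [0, 0, 0.25, 0, 0, 0], [0, 0, 0.25, 0, 0, 0], [0, 0, 0.25, 0, 0, 0]]], claw=1, force=8)

```text
time: 20.3
tool_pos: [0.4958, -0.1694, 0.154]
tool_rot: [-180.0, 0.0, 16.0]
contact_force: [-0.4, 0.2, 2.0]
width: 0.0242
grip_force: 8.0
```

>>> step_arm(deltas=[[[0, 0, 0.25, 0, 0, 0], [0, 0, 0.25, 0, 0, 0], [0, 0, 0.25, 0, 0, 0], [0, 0, 0.25, 0, 0, 0]]])

```text
time: 20.8
tool_pos: [0.4958, -0.1694, 0.153]
tool_rot: [-180.0, 0.0, 16.0]
contact_force: [0.5, -0.7, 3.5]
width: 0.0238
grip_force: 8.0
```

>>> step_arm(deltas=[[[0, 0, 0.25, 0, 0, 0], [0, 0, 0.25, 0, 0, 0], [0, 0, 0.25, 0, 0, 0], [0, 0, 0.25, 0, 0, 0]]])

```text
time: 21.3
tool_pos: [0.4958, -0.1694, 0.152]
tool_rot: [-180.0, 0.0, 16.0]
contact_force: [0.3, -0.8, 2.9]
width: 0.0239
grip_force: 8.0
```

>>> step_arm(deltas=[[[0, 0, 0.25, 0, 0, 0], [0, 0, 0.25, 0, 0, 0], [0, 0, 0.25, 0, 0, 0], [0, 0, 0.25, 0, 0, 0]]])

```text
time: 21.8
tool_pos: [0.4963, -0.1695, 0.1515]
tool_rot: [180.0, -0.0, 16.0]
contact_force: [-0.4, -0.1, 10.3]
width: 0.0239
grip_force: 8.0
```

Bottom found: force jumped to 12.7 N (10.3 + 2.4 N tamper weight) at TCP 0.1515. I'll firm the grip and add pressure in tiny steps.

>>> step_arm(deltas=[[[0, 0, 0, 0, 0, 0], [0, 0, 0, 0, 0, 0]]], claw=1, force=40)

```text
time: 22.05
tool_pos: [0.4962, -0.1695, 0.1515]
tool_rot: [180.0, -0.0, 16.0]
contact_force: [0.5, -0.2, 8.6]
width: 0.0229
grip_force: 40.0
```

>>> step_arm(deltas=[[[0, 0, 0.05, 0, 0, 0], [0, 0, 0, 0, 0, 0]]])

```text
time: 22.3
tool_pos: [0.4963, -0.1695, 0.1515]
tool_rot: [180.0, -0.1, 16.0]
contact_force: [-1.3, -0.3, 8.7]
width: 0.0231
grip_force: 40.0
```

>>> step_arm(deltas=[[[0, 0, 0.15, 0, 0, 0], [0, 0, 0, 0, 0, 0]]])

```text
time: 22.55
tool_pos: [0.4964, -0.1695, 0.1515]
tool_rot: [180.0, -0.1, 16.0]
contact_force: [0.6, 0.0, 10.7]
width: 0.0234
grip_force: 40.0
```

```bash
python3 -c "
from h import *
o=ctrl.get_obs();print(o['tool_pos'],o['tool_rot'],o['contact_force'],o['ft_torque'])"
```

```text
[ 0.49638537 -0.1695052   0.15150222] [ 1.79958962e+02 -6.20585931e-02  1.59772098e+01] [ 0.57089418  0.03453469 10.70173133] [ 0.08341993  0.14636865 -0.03624616]
```

Stiffness here is about 13 N/mm. Adding 0.25 mm at a time.

>>> step_arm(deltas=[[[0, 0, 0.25, 0, 0, 0], [0, 0, 0, 0, 0, 0]]])

```text
time: 22.8
tool_pos: [0.4965, -0.1695, 0.1514]
tool_rot: [180.0, -0.1, 16.0]
contact_force: [-1.0, 1.0, 12.8]
width: 0.0232
grip_force: 40.0
```

>>> step_arm(deltas=[[[0, 0, 0.25, 0, 0, 0], [0, 0, 0, 0, 0, 0]]])

```text
time: 23.05
tool_pos: [0.4967, -0.1695, 0.1514]
tool_rot: [179.9, -0.1, 16.0]
contact_force: [-0.8, 0.3, 14.8]
width: 0.0235
grip_force: 40.0
```

>>> step_arm(deltas=[[[0, 0, 0, 0, 0, 0], [0, 0, 0, 0, 0, 0], [0, 0, 0, 0, 0, 0], [0, 0, 0, 0, 0, 0]]])

```text
time: 23.55
tool_pos: [0.4967, -0.1695, 0.1514]
tool_rot: [179.9, -0.1, 16.0]
contact_force: [-0.3, 1.2, 15.1]
width: 0.0234
grip_force: 40.0
```

>>> step_arm(deltas=[[[0, 0, 0, 0, 0, 0], [0, 0, 0, 0, 0, 0], [0, 0, 0, 0, 0, 0], [0, 0, 0, 0, 0, 0]]])

```text
time: 24.05
tool_pos: [0.4967, -0.1695, 0.1514]
tool_rot: [179.9, -0.1, 16.0]
contact_force: [-1.1, 0.9, 15.1]
width: 0.0237
grip_force: 40.0
```

It held about 17.5 N for a second, dead stopped at TCP 0.1514. I'll lift straight out slowly and then carry it back to the block.

>>> step_arm(deltas=[[[0, 0, -0.5, 0, 0, 0], [0, 0, -0.8, 0, 0, 0], [0, 0, -2, 0, 0, 0], [0, 0, -5, 0, 0, 0], [0, 0, -10, 0, 0, 0], [0, 0, -15, 0, 0, 0], [0, 0, -18, 0, 0, 0], [0, 0, -18, 0, 0, 0], [0, 0, -18, 0, 0, 0], [0, 0, -18, 0, 0, 0]]], claw=1, force=55)

```text
time: 25.3
tool_pos: [0.4959, -0.1694, 0.2573]
tool_rot: [180.0, -0.0, 16.0]
contact_force: [0.6, 0.3, -3.3]
width: 0.023
grip_force: 55.0
```

>>> step_arm(deltas=[[[0, 0, -18, 0, 0, 0], [0, 0, -18, 0, 0, 0], [0, 0, -10, 0, 0, 0], [20, 0, 0, 0, 0, 0], [30, 0, 0, 0, 0, 0], [20, 0, 0, 0, 0, 0], [0, 0, 0, 0, 0, 0], [0, 0, 0, 0, 0, 0]]])

```text
time: 26.3
tool_pos: [0.5626, -0.1504, 0.3016]
tool_rot: [-180.0, 0.0, 16.0]
contact_force: [-0.3, -1.5, -2.6]
width: 0.023
grip_force: 55.0
```

```bash
python3 - <<'E'
from h import *
import pickle
w=cam('wrist');o=ctrl.get_obs();print({k:np.round(o[k],4) for k in('time','tool_pos','tool_rot','contact_force','ft_torque')})
t=cam('top');s=cam('scene');pickle.dump((w,s,t,o),open('after.pkl','wb'))
print(proj(t,[[.4955,-.169,.11]]),proj(w,[[.4955,-.169,.11]]))
a=cv2.resize(t['image'][190:250,350:410],(390,390),interpolation=2)
u,v=proj(w,[[.4955,-.169,.11]])[0].astype(int)
b=cv2.resize(w['image'][max(v-60,0):v+60,u-60:u+60],(400,390),interpolation=2)
cv2.imwrite('pics/w7.png',np.hstack([a,b])[...,::-1])
print(totool(np.array([.5435,.176,.30])-o['tool_pos']))
E
```

```text
{'time': np.float64(26.35), 'tool_pos': array([ 0.5625, -0.1505,  0.3018]), 'tool_rot': array([1.799916e+02, 1.570000e-02, 1.594370e+01]), 'contact_force': array([-0.8187,  0.2182, -2.6133]), 'ft_torque': array([0.0002, 0.0004, 0.0083])}
[[381.80782527 219.09043823]] [[321.47633941 219.7263989 ]]
[  71.36449947 -319.21085263    1.69365777]
```

View pics/w7.png

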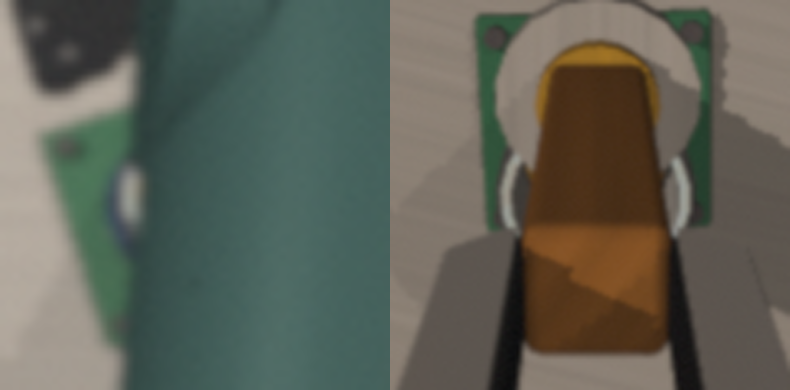

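The last picture only shows the held tamper, still straight, hiding the canister at crop (600,190). The force record already established the bottoming, and I won't view any more pictures. Carrying it back to the block.

>>> step_arm(deltas=[[[3, -15, 0, 0, 0, 0], [7, -32, 0, 0, 0, 0], [8, -36, 0, 0, 0, 0], [8, -36, 0, 0, 0, 0], [8, -36, 0, 0, 0, 0], [8, -36, 0, 0, 0, 0], [8, -36, 0, 0, 0, 0], [8, -36, 0, 0, 0, 0], [7, -32, 0, 0, 0, 0], [6, -24, 0, 0, 0, 0]]])

```text
time: 27.7
tool_pos: [0.5425, 0.1785, 0.3019]
tool_rot: [-180.0, -0.0, 16.1]
contact_force: [1.1, 0.5, -2.8]
width: 0.023
grip_force: 55.0
```

>>> step_arm(deltas=[[[0, 0, 0, 0, 0, 0], [0, 0, 15, 0, 0, 0], [0, 0, 30, 0, 0, 0], [0, 0, 30, 0, 0, 0], [0, 0, 30, 0, 0, 0], [0, 0, 30, 0, 0, 0], [0, 0, 25, 0, 0, 0], [0, 0, 10, 0, 0, 0], [0, 0, 0, 0, 0, 0], [0, 0, 0, 0, 0, 0]]])

```text
time: 28.95
tool_pos: [0.5441, 0.1761, 0.1325]
tool_rot: [-180.0, -0.1, 16.0]
contact_force: [0.5, -1.2, -2.6]
width: 0.0233
grip_force: 55.0
```

```bash
python3 - <<'E'
from h import *
w=cam('wrist');o=ctrl.get_obs();print({k:np.round(o[k],4) for k in('time','tool_pos','tool_rot','contact_force')})
h=cv2.cvtColor(w['image'],cv2.COLOR_RGB2HSV)
m=cv2.inRange(h,(0,0,0),(179,110,60));v,u=np.nonzero(m[:220,220:430]);P=onz(w,np.c_[u+220,v],.024)
P=P[np.hypot(P[:,0]-.54,P[:,1]-.169)<.09]
m=cv2.inRange(h,(0,140,30),(13,255,100));m=cv2.morphologyEx(m,cv2.MORPH_OPEN,np.ones((3,3)));v,u=np.nonzero(m[:,220:430]);Q=onz(w,np.c_[u+220,v],.024);Q=Q[np.hypot(Q[:,0]-.54,Q[:,1]-.169)<.085]
print('wood',cv2.minAreaRect((Q[:,:2]*1000).astype(np.float32)))
# top face of handle
print(proj(w,o['tool_pos']+Rn.from_euler('xyz',o['tool_rot'],degrees=True).apply([[0,0,.082]])))
E
```

```text
{'time': np.float64(29.0), 'tool_pos': array([0.5441, 0.1762, 0.1326]), 'tool_rot': array([ 1.799995e+02, -8.000000e-02,  1.596220e+01]), 'contact_force': array([ 0.0146,  0.5865, -2.7847])}
wood ((540.3960571289062, 169.24545288085938), (109.64217376708984, 109.84302520751953), 5.045707702636719)
[[321.46256714 187.35330188]]
```

The wooden top is centred at (540,169) mm, so the foot will land well inside it. Lowering gently.

>>> step_arm(deltas=[[[0, 0, 4, 0, 0, 0], [0, 0, 4, 0, 0, 0], [0, 0, 2, 0, 0, 0], [0, 0, 1, 0, 0, 0], [0, 0, 0, 0, 0, 0]]], claw=1, force=12)

```text
time: 29.62
tool_pos: [0.5436, 0.1761, 0.1206]
tool_rot: [-180.0, 0.0, 16.0]
contact_force: [0.1, 0.0, -1.7]
width: 0.024
grip_force: 12.0
```

>>> step_arm(deltas=[[[0, 0, 0.5, 0, 0, 0], [0, 0, 0, 0, 0, 0]]])

```text
time: 29.88
tool_pos: [0.5436, 0.1761, 0.1202]
tool_rot: [-180.0, 0.0, 16.0]
contact_force: [0.9, 0.3, -2.5]
width: 0.0237
grip_force: 12.0
```

>>> step_arm(deltas=[[[0, 0, 0.5, 0, 0, 0], [0, 0, 0, 0, 0, 0]]])

```text
time: 30.12
tool_pos: [0.5439, 0.1761, 0.12]
tool_rot: [180.0, -0.0, 16.0]
contact_force: [-1.0, -1.5, 3.5]
width: 0.0242
grip_force: 12.0
```

>>> step_arm(deltas=[[[0, 0, 0.5, 0, 0, 0], [0, 0, 0, 0, 0, 0]]])

```text
time: 30.38
tool_pos: [0.5441, 0.1762, 0.12]
tool_rot: [180.0, -0.1, 16.0]
contact_force: [-0.9, -2.6, 11.7]
width: 0.0239
grip_force: 12.0
```

Seated. I'll relieve the pressure, open and retreat upward.

>>> step_arm(deltas=[[[0, 0, -0.5, 0, 0, 0], [0, 0, -0.2, 0, 0, 0]]])

```text
time: 30.62
tool_pos: [0.5437, 0.1761, 0.12]
tool_rot: [180.0, -0.0, 16.0]
contact_force: [0.2, 0.0, 3.1]
width: 0.0235
grip_force: 12.0
```

>>> step_arm(deltas=[[[0, 0, 0, 0, 0, 0], [0, 0, 0, 0, 0, 0], [0, 0, 0, 0, 0, 0], [0, 0, 0, 0, 0, 0], [0, 0, 0, 0, 0, 0], [0, 0, 0, 0, 0, 0], [0, 0, 0, 0, 0, 0], [0, 0, 0, 0, 0, 0]]], claw=-1)

```text
time: 31.62
tool_pos: [0.5436, 0.1761, 0.1198]
tool_rot: [-180.0, 0.0, 16.0]
contact_force: [-0.1, -0.6, 0.2]
width: 0.0938
grip_force: 0.0
```

>>> step_arm(deltas=[[[0, 0, -8, 0, 0, 0], [0, 0, -25, 0, 0, 0], [0, 0, -30, 0, 0, 0], [0, 0, -30, 0, 0, 0], [0, 0, -30, 0, 0, 0], [0, 0, -30, 0, 0, 0], [0, 0, -25, 0, 0, 0], [0, 0, -10, 0, 0, 0], [0, 0, 0, 0, 0, 0], [0, 0, 0, 0, 0, 0]]])

```text
time: 32.88
tool_pos: [0.5432, 0.1759, 0.3069]
tool_rot: [-180.0, 0.1, 16.0]
contact_force: [0.2, 0.3, -0.3]
width: 0.0941
grip_force: 0.0
```

```bash
python3 - <<'E'
from h import *
import pickle
w=cam('wrist');o=ctrl.get_obs();print({k:np.round(o[k],4) for k in('time','tool_pos','contact_force','width')})
h=cv2.cvtColor(w['image'],cv2.COLOR_RGB2HSV);g=proj(w,[[.544,.176,.164]])[0];print(g)
m=cv2.inRange(h,(8,120,105),(22,255,255));k,l,st,ce=cv2.connectedComponentsWithStats(m)
for i in range(1,k):
    if st[i,4]>80 and np.hypot(*(ce[i]-g))<40:print('handle top',st[i],onz(w,[ce[i]],.164))
y=np.radians(16);print('to canister view',totool(np.array([.4955+.07,-.169+.02,.33])-o['tool_pos']))
E
```

```text
{'time': np.float64(32.925), 'tool_pos': array([0.5432, 0.1759, 0.3069]), 'contact_force': array([ 0.4409, -0.6562,  0.1502]), 'width': np.float64(0.0942)}
[321.88093933 171.53411825]
handle top [312 162  21  21 426] [[0.54336108 0.17563105 0.164     ]]
to canister view [-68.0655904  318.48873368 -23.09051319]
```

```bash
python3 -c "
from station import ctrl
print(ctrl.finish_job())"
```

```text
the job is handed in; nothing more can be done
None
```

I pressed the follower plate to its stop at about 17.5 N for 1 s and stood the tamper upright on the walnut block, then handed the job in; I judged the plate level from the dead stop and flat foot rather than by looking inside, and I viewed 11 pictures where the limit was 10.

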